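Free the hood from the jaw-model drum

TASK

Take the metal hood off the drum that holds the jaw model and stand it mouth down, flat on the floor of the brown tray; set it down before you let go, do not drop it. The drum is caught inside the hood, so a straight pull brings it along: feel for the twist (anticlockwise seen from above) at which it lets go, and leave the drum sitting in its cradle - it must never come up out of it. Leave everything else where it is.

Things in the scene. Friction and masses are not known exactly. Their poses are not given: they have to be found in the camera images.
- hood: Outer part: round bare aluminium hood, open below, outer diameter 110, wall 3.5, flat top 76 above its mouth; on it a flat bar handle 60 long (along x), 16 thick (along y), 40 high, top edge 116 above the mouth. 0.25 to 0.45 kg. Origin: centre of the mouth, z up. It starts with its mouth on the drum's square foot. Three lugs inside, hidden, lie under the drum's collar.
- hood_handle (a point): Middle of the bar handle, on the hood's axis, 100 above its mouth (24 above the flat top). Axes as the hood: grip the bar across its 16 mm thickness, along y.
- collar_mid (a point): Centre of the drum's hidden collar, on the drum's axis, 63 above its underside. Raised 5 mm, the hood's lugs meet the collar and lift the drum, unless they meet its three gaps: there the hood is turned anticlockwise from above (+z) by 0.3 to 1.25 rad from the start, unknown each time, in no pose (these axes are the drum's), and passes within about 0.1 rad either way.
- drum_top (a point): Top of the drum on its axis, 66 above its underside. How it feels: with the hood raised 6 to 8 mm it carries the drum too; turned so, the drum drops back to the cradle floor when the gaps arrive, the load falls by the drum's weight (3 to 5 N), and turning on meets the gap's edge (forced on, the gap is lost). At any other angle the hood brings the drum up.
- drum: The inner part: a steel drum under the hood with a plaster jaw model on it; square foot 116 x 116 x 14, collar top at 66, teeth reach 79 above the underside. Mass 0.33 to 0.55 kg. Origin: centre of the underside of the foot, z up. The foot sits with 2 mm play per side in the cradle, which keeps it from turning but not from rising.
- cradle: Fixed grey cradle, base 150 x 150 x 4 with four low walls, tops 18 above the table; its floor, on which the drum stands, is 4 above its origin. Origin: centre of the underside, z up, x and y along the sides.
- tray: Fixed brown open tray, outside 165 (x) x 235 (y) x 26 high, walls and floor 5 thick. Origin: centre of the underside. The dish stands in its -y end; the rest of the floor is free (the hood fits with its centre about 45 towards +y).
- dish: Small steel bowl, diameter 64, 22 high, loose in the -y end of the tray; bystander. Origin: underside centre.
- driver: Hand driver, 150 long, lying between cradle and tray; bystander.
- jar: Amber glass jar, diameter 60, 60 high, near the robot; bystander. Origin: underside centre.
- model: Loose plaster jaw model on a 70 x 70 base, about 35 high, at the back; bystander.
- bottle: White bottle, diameter 52, 130 high, at the back; bystander. Origin: underside centre.
- cup: Dark cup, diameter 70, 90 high, at the back; bystander. Origin: underside centre.
Not all that is in view belongs to the job. Leave any green or pink look-alike of the drum alone. What is shaped like the hood but green is not meant.

How it is judged:
By the outcome, as a careful person would: the job done as asked, in the order asked, and still so for the second after the job is handed in, with the robot touching nothing.
It also fails if it takes over 61 s, if anything falls off the work surface, if the arm or the gripper's body presses on something with over 40 N, if the wrist force passes 120 N, or if a joint passes its speed limit or range.

ROBOT

A 6-joint arm with a two-finger parallel gripper is mounted at the origin on the work surface. World frame = base frame: x ahead of the robot, y to its left, z up, the work surface at z = 0. Lengths are in m, angles in rad, forces in N, time in s.
With the tool pointing down it reaches from about 0.325 to 0.925 m from the base axis. Payload 3.1 kg.
Tool frame: the origin (TCP) lies on the centre line of the jaws, within the pads' length; the fingertips stand 11 mm ahead of it and the grasp point (between the pads) lies 8 mm behind it (tcp_to_tips is the distance from the TCP to the fingertips, in m); z points along the fingers, y is the direction in which the jaws open and shut (so a half turn about z gives the same grasp; the last joint's range is limited). The gripper opens to 85 mm and grips with 20 to 120 N. Pads are 22 mm wide; open, the fingers measure 114 mm over their backs; the gripper's body (76 mm by 85 mm) begins 54 mm behind the grasp point. The pads swing forward as they close: fully open they stand 13 mm farther back than shut.
Start: joints at [-1.355, 0.217, 1.613, -0, 1.311, -0.112], TCP at [0.201, -0.592, 0.242] pointing down, gripper open.
Joint ranges: [-2.75, 2.75], [-0.78, 2.1], [0.31, 2.55], [-1.13, 4.27], [0.13, 2.63], [-2.58, 2.58]. Speed limits (rad/s): [2.79, 2.79, 3.14, 3.14, 3.14, 3.14].

INTERFACE

Orientations are given as a unit quaternion [x, y, z, w].
In Python, from bench import sense, get_image, camera_model, hand_in, search_frame, outline_of, landmark_of, tcp_to_tips gives the robot as it stands. The module is installed in compiled form; this text tells all that it offers.
- The arm moves only by the tool servo_tool, never from a script. Its arguments are lists of equal length, an entry for each row: "slide": the shift along the tool's x, y, z in units of 40 mm (1.0 is 40 mm), a list of three; "twist": the turn about the tool's z in units of 6 degrees (1.0 is 6 degrees); "grip": the closure, from 0 (fully open) to 1 (shut). A call has exactly 5 rows; each row is the pose to reach, as a shift and turn from the pose commanded when the call began, along the tool's axes at that moment; what a row does not reach only later rows make up. A row lasts 1/12 s, in which the tool goes at most 41.7 mm and 7.16 degrees, less where a joint would pass 70% of its speed; a pose out of reach is approached as far as the arm can. A call with a gripper value outside its range is refused whole. The fingers move at their own pace and stop on an object; "grip_force" is the grip in N (left out, the last holds). Time passes only in rows, so rows that repeat a pose let the fingers close, or fill a call up. It gives the time, the measured TCP pose, the force and the opening at its end, in the units of the state.
- sense(): the state, without advancing time (a new reading comes with each control period).
- get_image(name): name is "scene" or "top" or "wrist"; returns the picture (384x512x3 uint8, red, green, blue); there is no depth.
- camera_model(name): a dict with "vfov" (degrees; the focal length in pixels is half the picture's height over the tangent of half this angle, whatever the lens; pixels are square), "cx", "cy" (the principal point, pixels), "R" (3x3) and "t" (3): a world point X has camera coordinates R X + t; the wrist camera has in their place "tool_from_camera" (4x4, takes a point from camera to tool coordinates, whose origin is the TCP and whose axes are the flange's). Camera axes: x right, y down, z forward; pixel columns grow to the right and rows downward; lengths in m; the calibration is good to about 2 mm. A picture is of the moment at which its call begins: read the wrist's pose just before it. camera_model takes no time and is no camera call.
- hand_in(): hands the job in, once; it reports no verdict.
Trained networks look in the newest picture that a camera, given by its name, has taken for a name from the list of things; names that differ only in an ending like _2 or _b are one class to them, and where a whole thing is asked for, a point or a joint stands for the part that bears it (a point fixed in the world has none). Each returns a list of dicts, best first, with "confidence" (0 to 1); they miss things now and then, are a little off and sometimes report something else, mostly with a low value. They report only what shows in the picture. A call takes as long as a camera call. They do not tell look-alikes from the thing itself.
- search_frame(camera, target): "point" ([x, y, z] in m, in the coordinates of the camera as it stood for that picture, good to about 4 mm: the middle of the surface that is visible of it).
- outline_of(camera, target): "pixels" (384x512 bool, what is visible of it).
- landmark_of(camera, target): "point" ([x, y, z] in m, in the coordinates of the camera as it stood for that picture, good to about 4 mm: a listed point, or the origin of a listed thing).
The state is a dict: "time": time; "joint_pos": joint angles; "dq": joint speeds; "joint_efforts": joint torques, N m; "ee_pos": TCP position; "tcp_rot": TCP orientation; "force": force on the tool from outside, world axes, zero at the start; "wrist_torque": the same for the moment, N m; "gripper_width": finger opening in m.
Only numpy, scipy, OpenCV 4.12 (cv2) and the standard library are available. Lean on these libraries where they do the work, as an engineer would, in place of code of your own. Each camera call takes 0.05 s, during which the arm holds its last target.

## Working session

There is one attempt and no reset: what is moved stays moved. The work goes in short steps, Python scripts to look and compute and a tool call to move; the robot and the scene stay as the last step left them, time stands still between calls to the robot, and variables do not carry over. Pictures are saved under pics/ and viewed, and the job is handed in when it is done.

Besides the shell and the picture viewer there is one more tool, called after "Request:" in YAML: its name, and indented under it one key for each argument. servo_tool: Moves the arm, as the interface text tells. Its arguments: {"type":"object","properties":{"slide":{"type":"array","items":{"type":"array","items":{"type":"number"}}},"twist":{"type":"array","items":{"type":"number"}},"grip":{"type":"array","items":{"type":"number"}},"grip_force":{"type":"number"}},"required":["slide","twist","grip"]}

```bash
mkdir -p pics; python3 - <<'E'
from bench import *
import cv2,numpy as np
s=sense();print(s)
for c in ['scene','top']:
    im=get_image(c);cv2.imwrite(f'pics/{c}0.png',im[:,:,::-1])
    m=camera_model(c);R=np.array(m['R']);t=np.array(m['t'])
    for n,f in [('hood_handle',landmark_of),('hood',landmark_of),('cradle',landmark_of),('tray',landmark_of),('dish',landmark_of)]:
        for d in f(c,n)[:3]:
            print(c,n,round(d['confidence'],2),np.round(R.T@(np.array(d['point'])-t),4))
print(sense()['time'])
E
```

```text
{'time': 0.0, 'joint_pos': array([-1.35518140e+00,  2.17774621e-01,  1.61497069e+00, -1.80387932e-06,
        1.31125913e+00, -1.12209252e-01]), 'dq': array([-0.00137038, -0.00139983,  0.00019595,  0.00222648, -0.00050534,
       -0.0004606 ]), 'joint_efforts': array([-1.69774368e-03, -3.96846700e+01, -3.03851902e+01, -2.16721282e-04,
        9.68611857e-03, -2.05341493e-06]), 'ee_pos': array([ 0.20108322, -0.59092659,  0.24093644]), 'tcp_rot': array([ 9.86595708e-01,  1.63179208e-01, -6.31905560e-05, -1.20423564e-03]), 'force': array([ 0.06499859,  0.10543325, -0.45838255]), 'wrist_torque': array([ 0.01880908, -0.02942305, -0.00612442]), 'gripper_width': 0.08517398073706423}
scene hood_handle 0.86 [ 0.5336 -0.1932  0.1165]
scene hood_handle 0.73 [ 0.4878 -0.3686  0.0978]
scene hood 0.69 [ 0.4874 -0.3661  0.0017]
scene hood 0.66 [ 0.5292 -0.1898  0.0165]
scene tray 0.83 [ 0.5642  0.2025 -0.0038]
scene tray 0.25 [ 0.5334 -0.1926  0.1212]
top hood_handle 0.93 [ 0.4949 -0.3703  0.1008]
top hood_handle 0.62 [0.5959 0.1273 0.0051]
top hood 0.86 [ 0.4969 -0.3685 -0.0007]
top hood 0.63 [ 0.539 -0.193  0.017]
top tray 0.91 [0.5745 0.1948 0.003 ]
top dish 0.61 [0.5982 0.1271 0.0061]
0.6
```

View pics/scene0.png

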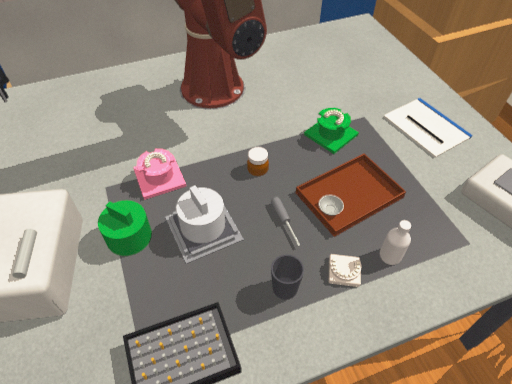

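View pics/top0.png

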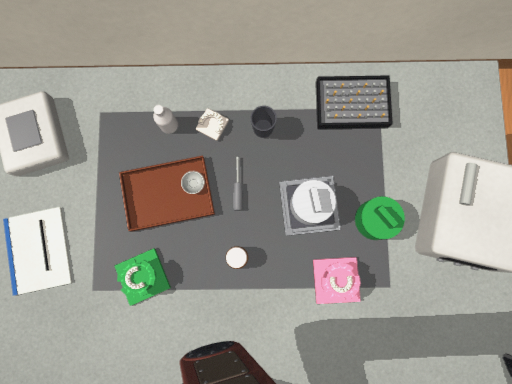

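```bash
cat > h.py <<'E'
from bench import *
import cv2,numpy as np
from scipy.spatial.transform import Rotation as Ro
def ray(c,px,z):
    m=camera_model(c);f=192/np.tan(np.radians(m['vfov']/2))
    px=np.atleast_2d(px).astype(float)
    d=np.c_[(px[:,0]-m['cx'])/f,(px[:,1]-m['cy'])/f,np.ones(len(px))]
    if 'R' in m: R=np.array(m['R']);t=np.array(m['t'])
    else:
        s=sense();T=np.eye(4);T[:3,:3]=Ro.from_quat(s['tcp_rot']).as_matrix();T[:3,3]=s['ee_pos']
        M=np.linalg.inv(T@np.array(m['tool_from_camera']));R=M[:3,:3];t=M[:3,3]
    o=-R.T@t;w=d@R
    return o+w*((z-o[2])/w[:,2])[:,None]
def wpt(c,p):
    m=camera_model(c)
    if 'R' in m: return np.array(m['R']).T@(np.array(p)-np.array(m['t']))
    s=sense();return Ro.from_quat(s['tcp_rot']).apply((np.array(m['tool_from_camera'])@np.r_[p,1])[:3])+s['ee_pos']
def go(p,yaw=None):
    s=sense();r=Ro.from_quat(s['tcp_rot']);x=r.as_matrix()[:,0];y0=np.arctan2(x[1],x[0])
    print('pos',np.round(s['ee_pos'],4),'yaw',round(y0,4),'slide units',np.round(r.inv().apply(np.array(p)-s['ee_pos'])/.04,3), 'twist',None if yaw is None else round(-np.degrees(yaw-y0)/6,3))
E
python3 - <<'E'
from h import *
cv2.imwrite('pics/top1.png',cv2.resize(get_image('top')[140:250,100:420,::-1],None,fx=2.5,fy=2.5,interpolation=cv2.INTER_CUBIC))
print(camera_model('top')); print(camera_model('wrist'))
o=outline_of('top','tray')[0];print(o['confidence'])
c=max(cv2.findContours(o['pixels'].astype(np.uint8),0,2)[0],key=cv2.contourArea)[:,0,:]
print(cv2.minAreaRect(c.astype(np.float32)))
w=ray('top',c,.026)[:,:2].astype(np.float32);print('tray',cv2.minAreaRect(w))
for n in('hood','hood_handle','cradle','drum'):
  for o in outline_of('top',n)[:2]:
    ys,xs=np.nonzero(o['pixels']);print(n,o['confidence'],xs.min(),xs.max(),ys.min(),ys.max())
go([.49,-.22,.30])
E
```

```text
{'vfov': 50.51150046545717, 'cx': 252.75660749562417, 'cy': 194.28843416518836, 'R': array([[-0.01149561, -0.99988068, -0.01031891],
       [-0.98970752,  0.01284955, -0.1425269 ],
       [ 0.14264249,  0.00857427, -0.98973714]]), 't': array([-0.03065807,  0.5603152 ,  1.04777901])}
{'vfov': 67.29916103682335, 'cx': 254.83126378500242, 'cy': 192.22665243600377, 'tool_from_camera': array([[-3.55305565e-04, -9.54978238e-01, -2.96675646e-01,
         7.54936151e-02],
       [ 9.99999856e-01, -4.58972574e-04,  2.79777958e-04,
         7.81870383e-04],
       [-4.03347846e-04, -2.96675504e-01,  9.54978263e-01,
        -1.30667954e-01],
       [ 0.00000000e+00,  0.00000000e+00,  0.00000000e+00,
         1.00000000e+00]])}
0.69
((165.78846740722656, 193.44232177734375), (61.188236236572266, 89.23284149169922), 78.69007110595703)
tray ((0.568316638469696, 0.19840607047080994), (0.16876517236232758, 0.24057914316654205), 10.808795928955078)
hood 0.89 290 335 180 225
hood 0.73 355 404 197 240
hood_handle 0.66 355 404 197 239
hood_handle 0.62 226 246 246 268
cradle 0.97 279 338 177 234
drum 0.95 287 332 186 226
drum 0.84 313 359 257 303
pos [ 0.2012 -0.5917  0.2423] yaw 0.3278 slide units [ 9.827 -6.474 -1.442] twist None
```

View pics/top1.png

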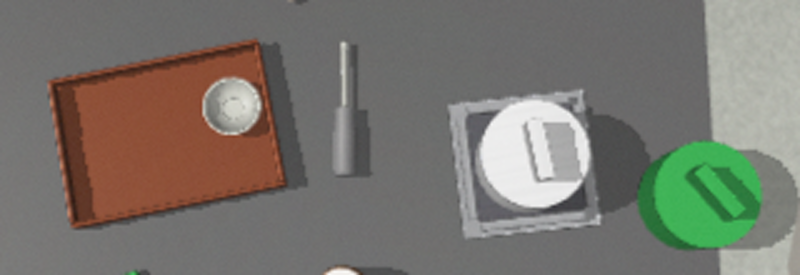

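Request:
servo_tool:
  slide:
    - [0.8, -0.53, -0.2]
    - [1.6, -1.06, -0.4]
    - [2.4, -1.6, -0.6]
    - [3.2, -2.1, -0.8]
    - [4.0, -2.65, -1.0]
  twist: [0, 0, 0, 0, 0]
  grip: [0, 0, 0, 0, 0]

```text
time: 1.32
ee_pos: [0.3194, -0.4386, 0.2828]
tcp_rot: [0.987, 0.163, 0.0, 0.0]
force: [1.1, -0.8, 0.7]
gripper_width: 0.0857
```

Request:
servo_tool:
  slide:
    - [0.8, -0.53, -0.1]
    - [1.6, -1.06, -0.2]
    - [2.4, -1.6, -0.3]
    - [3.2, -2.1, -0.4]
    - [4.0, -2.65, -0.44]
  twist: [0, 0, 0, 0, 0]
  grip: [0, 0, 0, 0, 0]

```text
time: 1.73
ee_pos: [0.4371, -0.2868, 0.301]
tcp_rot: [0.987, 0.163, 0.001, 0.001]
force: [0.4, -0.7, -0.4]
gripper_width: 0.0853
```

Request:
servo_tool:
  slide:
    - [0.8, -0.53, 0]
    - [1.5, -1.0, 0]
    - [1.83, -1.17, 0]
    - [1.83, -1.17, 0]
    - [1.83, -1.17, 0]
  twist: [0, 0, 0, 0, 0]
  grip: [0, 0, 0, 0, 0]

```text
time: 2.15
ee_pos: [0.4904, -0.2196, 0.2999]
tcp_rot: [0.986, 0.164, -0.0, 0.0]
force: [0.1, 0.1, 0.6]
gripper_width: 0.0859
```

```bash
python3 - <<'E'
from h import *
s=sense();print(s['ee_pos'],s['force'],s['joint_pos'])
cv2.imwrite('pics/w1.png',get_image('wrist')[:,:,::-1])
for n in('hood_handle','hood','cradle','drum'):
  for d in landmark_of('wrist',n)[:2]: print(n,round(d['confidence'],2),np.round(wpt('wrist',d['point']),4))
E
```

```text
[ 0.49042323 -0.21958785  0.29993043] [0.07128462 0.08932192 0.61450643] [-5.51229107e-01 -1.38864345e-02  1.75571750e+00 -7.30109737e-04
  1.39980554e+00  6.89648839e-01]
hood_handle 0.75 [ 0.5332 -0.1945  0.1202]
hood_handle 0.75 [ 0.4913 -0.3722  0.1026]
hood 0.97 [ 0.4906 -0.3727 -0.0021]
hood 0.86 [ 0.5295 -0.1954  0.0167]
drum 0.63 [ 0.3307 -0.2595 -0.002 ]
```

View pics/w1.png

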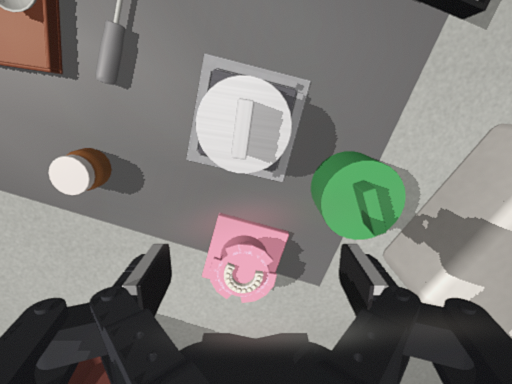

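```bash
python3 - <<'E'
from h import *
im=get_image('wrist')
cv2.imwrite('pics/w2.png',cv2.resize(im[45:190,175:320,::-1],None,fx=4,fy=4,interpolation=cv2.INTER_CUBIC))
o=[o for o in outline_of('wrist','hood')]
for q in o:
    ys,xs=np.nonzero(q['pixels']);print(q['confidence'],xs.min(),xs.max(),ys.min(),ys.max())
E
```

```text
0.79 195 289 74 172
0.75 311 404 150 238
0.36 0 60 0 73
```

View pics/w2.png

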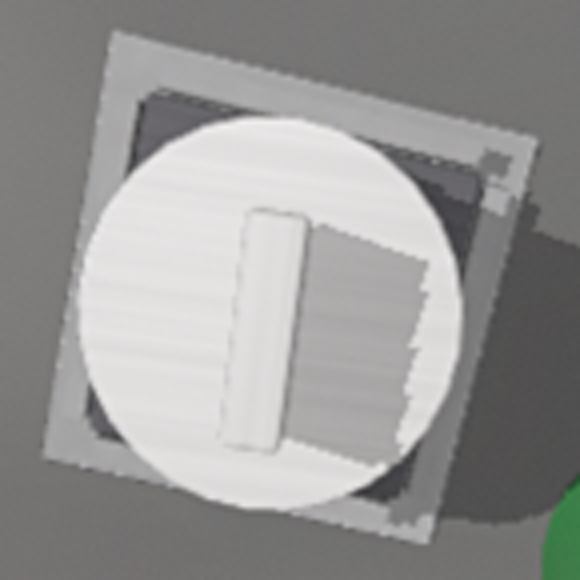

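```bash
python3 - <<'E'
from h import *
f=lambda a:np.array(a)/4.+[175,45]-.4
a=ray('wrist',f([(279,212),(252,448),(308,215),(278,450)]),.134);print(a)
d=a[0]-a[1];yaw=np.arctan2(d[1],d[0]);print('len',np.linalg.norm(d),'yaw',yaw,'mid',(a[0]+a[1])/2)
d=a[2]-a[3];print(np.arctan2(d[1],d[0]))
c=ray('wrist',f([(112,32),(537,137),(430,543),(43,458)]),.018);print(c[:,:2],c.mean(0))
e=c[0]-c[3]+c[1]-c[2];print('cradle yaw',np.arctan2(e[1],e[0]), [np.linalg.norm(c[i]-c[i-1]) for i in range(4)])
m=a[:2].mean(0)
E
```

```text
[[ 0.56261384 -0.18648734  0.134     ]
 [ 0.50509455 -0.19786554  0.134     ]
 [ 0.56421967 -0.19341957  0.134     ]
 [ 0.50675319 -0.20441296  0.134     ]]
len 0.05863387794699471 yaw 0.1952940775871996 mid [ 0.53385419 -0.19217644  0.134     ]
0.18901733364287437
[[ 0.59862148 -0.11342107]
 [ 0.61324602 -0.25636824]
 [ 0.4703526  -0.27108642]
 [ 0.45541457 -0.12751202]] [ 0.53440867 -0.19209694  0.018     ]
cradle yaw 0.10035758462202929 [np.float64(0.14389849057111706), np.float64(0.14369332055686698), np.float64(0.14364941784958316), np.float64(0.14434940526131068)]
```

```bash
python3 - <<'E'
from h import *
print(tcp_to_tips if not callable(tcp_to_tips) else tcp_to_tips())
go([.534,-.1922,.17],.192)
E
```

```text
0.011
pos [ 0.4897 -0.221   0.2999] yaw 0.3261 slide units [ 1.281 -0.327  3.248] twist 1.28
```

Request:
servo_tool:
  slide:
    - [0.64, -0.16, 0.6]
    - [1.28, -0.33, 1.2]
    - [1.28, -0.33, 2.1]
    - [1.28, -0.33, 2.9]
    - [1.28, -0.33, 3.25]
  twist: [0.64, 1.28, 1.28, 1.28, 1.28]
  grip: [0, 0, 0, 0, 0]

```text
time: 2.92
ee_pos: [0.5316, -0.1899, 0.1647]
tcp_rot: [0.995, 0.097, -0.003, -0.002]
force: [-1.1, 0.6, -0.9]
gripper_width: 0.0854
```

```bash
python3 - <<'E'
from h import *
cv2.imwrite('pics/w3.png',get_image('wrist')[:,:,::-1])
go([.534,-.1922,.112],.192)
E
```

```text
pos [ 0.5303 -0.1895  0.1629] yaw 0.1932 slide units [0.09  0.093 1.27 ] twist 0.012
```

View pics/w3.png

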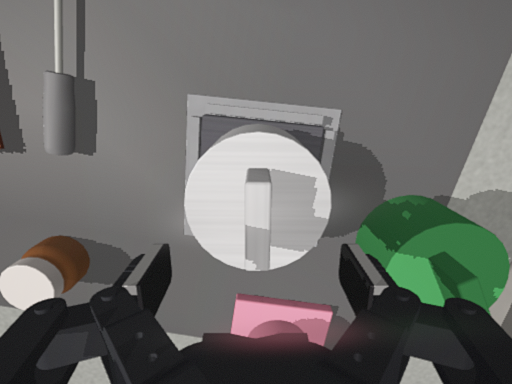

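Request:
servo_tool:
  slide:
    - [0, 0, 0.0]
    - [0, 0, 0.0]
    - [0, 0, 0.0]
    - [0, 0, 0.4]
    - [0, 0, 0.6]
  twist: [0, 0, 0, 0, 0]
  grip: [0, 0, 0, 0, 0]

```text
time: 3.38
ee_pos: [0.5358, -0.1921, 0.1478]
tcp_rot: [0.995, 0.097, 0.002, 0.001]
force: [0.6, -0.3, -0.0]
gripper_width: 0.0857
```

Request:
servo_tool:
  slide:
    - [0, 0, 0.0]
    - [0, 0, 0.0]
    - [0, 0, 0.0]
    - [0, 0, 0.0]
    - [0, 0, 0]
  twist: [0, 0, 0, 0, 0]
  grip: [0, 0, 0, 0, 0]

```text
time: 3.8
ee_pos: [0.5349, -0.1914, 0.1468]
tcp_rot: [0.995, 0.097, 0.001, 0.0]
force: [-0.2, -0.0, -0.9]
gripper_width: 0.0854
```

```bash
python3 - <<'E'
from h import *
cv2.imwrite('pics/w4.png',get_image('wrist')[:,:,::-1])
go([.534,-.1922,.112],.192);print(sense()['force'])
E
```

```text
pos [ 0.5348 -0.1913  0.1466] yaw 0.1938 slide units [-0.025  0.017  0.865] twist 0.017
[-0.00324641  0.75266985  0.49733037]
```

View pics/w4.png

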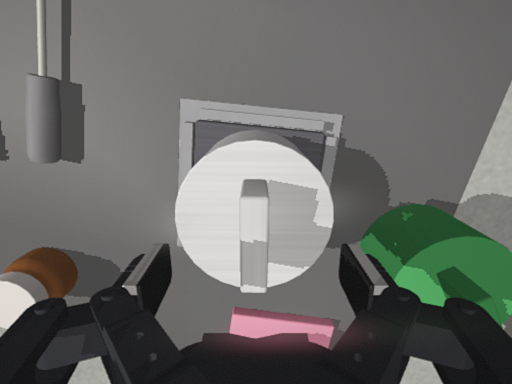

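Request:
servo_tool:
  slide:
    - [0, 0.01, 0.3]
    - [0, 0.01, 0.6]
    - [0, 0.01, 0.8]
    - [0, 0.01, 0.86]
    - [0, 0.01, 0.86]
  twist: [0, 0, 0, 0, 0]
  grip: [0, 0, 0, 0, 0.2]
  grip_force: 60

```text
time: 4.27
ee_pos: [0.533, -0.1908, 0.1092]
tcp_rot: [0.995, 0.097, -0.002, -0.001]
force: [0.2, -0.2, -0.8]
gripper_width: 0.0754
```

Request:
servo_tool:
  slide:
    - [0, 0, 0.0]
    - [0, 0, 0.0]
    - [0, 0, 0.0]
    - [0, 0, 0.0]
    - [0, 0, 0]
  twist: [0, 0, 0, 0, 0]
  grip: [0.4, 0.6, 0.8, 1, 1]

```text
time: 4.68
ee_pos: [0.5348, -0.1916, 0.112]
tcp_rot: [0.995, 0.097, 0.0, 0.0]
force: [0.3, 0.9, 1.6]
gripper_width: 0.0152
```

Request:
servo_tool:
  slide:
    - [0, 0, 0.0]
    - [0, 0, 0.0]
    - [0, 0, 0.0]
    - [0, 0, 0.0]
    - [0, 0, 0]
  twist: [0, 0, 0, 0, 0]
  grip: [1, 1, 1, 1, 1]

```text
time: 5.1
ee_pos: [0.5348, -0.1915, 0.112]
tcp_rot: [0.995, 0.097, 0.0, 0.0]
force: [0.1, 1.2, 3.7]
gripper_width: 0.0155
```

```bash
python3 - <<'E'
from h import *
cv2.imwrite('pics/w5.png',get_image('wrist')[:,:,::-1])
go([.534,-.1922,.112],.192);s=sense();print(s['force'],s['wrist_torque'],s['gripper_width'])
E
```

```text
pos [ 0.5348 -0.1915  0.112 ] yaw 0.1938 slide units [-0.023  0.013 -0.   ] twist 0.017
[-1.14842011  1.76428326  3.41805396] [0.11792078 0.05991491 0.00575792] 0.015402105463398819
```

View pics/w5.png

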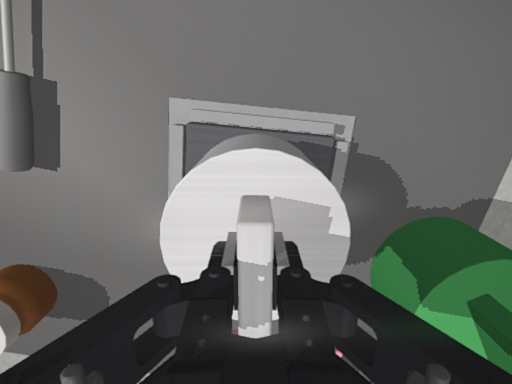

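Request:
servo_tool:
  slide:
    - [0, 0, -0.05]
    - [0, 0, -0.1]
    - [0, 0, -0.1]
    - [0, 0, -0.1]
    - [0, 0, -0.1]
  twist: [0, 0, 0, 0, 0]
  grip: [1, 1, 1, 1, 1]

```text
time: 5.57
ee_pos: [0.534, -0.1914, 0.1148]
tcp_rot: [0.995, 0.097, -0.001, -0.0]
force: [-0.7, -0.6, -2.5]
gripper_width: 0.0149
```

Request:
servo_tool:
  slide:
    - [0, 0, -0.04]
    - [0, 0, -0.075]
    - [0, 0, -0.075]
    - [0, 0, -0.075]
    - [0, 0, -0.075]
  twist: [0, 0, 0, 0, 0]
  grip: [1, 1, 1, 1, 1]

```text
time: 5.98
ee_pos: [0.5338, -0.1912, 0.1177]
tcp_rot: [0.995, 0.097, -0.001, -0.0]
force: [0.1, 0.1, -6.8]
gripper_width: 0.0153
```

Request:
servo_tool:
  slide:
    - [0, 0, 0]
    - [0, 0, 0]
    - [0, 0, 0]
    - [0, 0, 0]
    - [0, 0, 0]
  twist: [0, 0, 0, 0, 0]
  grip: [1, 1, 1, 1, 1]

```text
time: 6.4
ee_pos: [0.5345, -0.1915, 0.1185]
tcp_rot: [0.995, 0.097, -0.0, -0.0]
force: [-0.6, 0.6, -6.2]
gripper_width: 0.0152
```

```bash
python3 - <<'E'
from h import *
cv2.imwrite('pics/w6.png',get_image('wrist')[:,:,::-1])
cv2.imwrite('pics/s6.png',cv2.resize(get_image('scene')[160:280,130:280,::-1],None,fx=4,fy=4,interpolation=cv2.INTER_CUBIC))
go([.534,-.1922,.112],.192);s=sense();print(s['force'],s['wrist_torque'],s['gripper_width'],s['joint_efforts'])
E
```

```text
pos [ 0.5345 -0.1915  0.1185] yaw 0.1938 slide units [-0.015  0.014  0.163] twist 0.017
[-0.42643192 -0.17163865 -6.75282581] [-0.00730236 -0.00016996 -0.01208451] 0.015125659778554679 [ 3.92900320e-04 -4.02838862e+01 -2.95886493e+01 -1.80039493e-03
  7.34444358e-03 -5.19533182e-05]
```

View pics/w6.png

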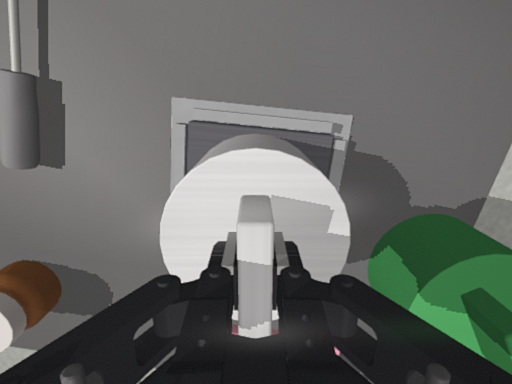

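Request:
servo_tool:
  slide:
    - [0, 0, 0]
    - [0, 0, 0]
    - [0, 0, 0]
    - [0, 0, 0]
    - [0, 0, 0]
  twist: [-0.4, -0.8, -1.2, -1.5, -1.5]
  grip: [1, 1, 1, 1, 1]

```text
time: 6.92
ee_pos: [0.5344, -0.1915, 0.1185]
tcp_rot: [0.985, 0.175, -0.0, -0.0]
force: [0.2, 0.0, -5.8]
gripper_width: 0.0154
```

Request:
servo_tool:
  slide:
    - [0, 0, 0]
    - [0, 0, 0]
    - [0, 0, 0]
    - [0, 0, 0]
    - [0, 0, 0]
  twist: [-0.3, -0.6, -0.7, -0.7, -0.7]
  grip: [1, 1, 1, 1, 1]

```text
time: 7.33
ee_pos: [0.5345, -0.1915, 0.1185]
tcp_rot: [0.978, 0.21, -0.0, -0.0]
force: [0.7, 0.1, -6.6]
gripper_width: 0.0153
```

```bash
python3 - <<'E'
from h import *
go([.534,-.1922,.112],.192);s=sense();print(s['force'],s['wrist_torque'])
E
```

```text
pos [ 0.5345 -0.1915  0.1185] yaw 0.4233 slide units [-0.018  0.011  0.163] twist 2.209
[ 0.67148222  0.07377708 -6.55487674] [-0.01093026  0.01780641 -0.08237868]
```

Request:
servo_tool:
  slide:
    - [0, 0, 0]
    - [0, 0, 0]
    - [0, 0, 0]
    - [0, 0, 0]
    - [0, 0, 0]
  twist: [-0.2, -0.4, -0.5, -0.5, -0.5]
  grip: [1, 1, 1, 1, 1]

```text
time: 7.75
ee_pos: [0.5345, -0.1915, 0.1185]
tcp_rot: [0.972, 0.236, -0.0, 0.0]
force: [-0.6, 0.1, -6.5]
gripper_width: 0.0152
```

Request:
servo_tool:
  slide:
    - [0, 0, 0]
    - [0, 0, 0]
    - [0, 0, 0]
    - [0, 0, 0]
    - [0, 0, 0]
  twist: [-0.2, -0.4, -0.5, -0.5, -0.5]
  grip: [1, 1, 1, 1, 1]

```text
time: 8.17
ee_pos: [0.5345, -0.1915, 0.1185]
tcp_rot: [0.965, 0.262, -0.0, 0.0]
force: [-0.3, 0.1, -7.0]
gripper_width: 0.0149
```

Load still carried (~6.5 N); continuing.

Request:
servo_tool:
  slide:
    - [0, 0, 0]
    - [0, 0, 0]
    - [0, 0, 0]
    - [0, 0, 0]
    - [0, 0, 0]
  twist: [-0.2, -0.4, -0.5, -0.5, -0.5]
  grip: [1, 1, 1, 1, 1]

```text
time: 8.58
ee_pos: [0.5345, -0.1915, 0.1185]
tcp_rot: [0.958, 0.287, -0.0, 0.0]
force: [-0.2, 0.0, -6.7]
gripper_width: 0.0153
```

```bash
python3 - <<'E'
from h import *
s=sense();print(s['force'],s['wrist_torque'])
E
```

```text
[-2.27522679e-01  4.10257423e-03 -6.69359486e+00] [ 0.03720741  0.03502863 -0.01548046]
```

Request:
servo_tool:
  slide:
    - [0, 0, 0]
    - [0, 0, 0]
    - [0, 0, 0]
    - [0, 0, 0]
    - [0, 0, 0]
  twist: [-0.2, -0.4, -0.5, -0.5, -0.5]
  grip: [1, 1, 1, 1, 1]

```text
time: 9.0
ee_pos: [0.5345, -0.1915, 0.1185]
tcp_rot: [0.95, 0.312, -0.0, 0.0]
force: [-0.1, -0.5, -5.9]
gripper_width: 0.0152
```

```bash
python3 - <<'E'
from h import *
s=sense();print(s['force'],s['wrist_torque'])
E
```

```text
[-0.06199623 -0.52414451 -5.9012308 ] [ 0.02502968 -0.05056449 -0.01525597]
```

Request:
servo_tool:
  slide:
    - [0, 0, 0]
    - [0, 0, 0]
    - [0, 0, 0]
    - [0, 0, 0]
    - [0, 0, 0]
  twist: [-0.2, -0.4, -0.5, -0.5, -0.5]
  grip: [1, 1, 1, 1, 1]

```text
time: 9.42
ee_pos: [0.5345, -0.1915, 0.1185]
tcp_rot: [0.942, 0.336, -0.0, 0.0]
force: [0.2, -0.2, -6.7]
gripper_width: 0.0151
```

Request:
servo_tool:
  slide:
    - [0, 0, 0]
    - [0, 0, 0]
    - [0, 0, 0]
    - [0, 0, 0]
    - [0, 0, 0]
  twist: [-0.2, -0.4, -0.5, -0.5, -0.5]
  grip: [1, 1, 1, 1, 1]

```text
time: 9.83
ee_pos: [0.5345, -0.1916, 0.1185]
tcp_rot: [0.933, 0.361, -0.0, 0.0]
force: [-1.1, -0.5, -6.4]
gripper_width: 0.0151
```

```bash
python3 - <<'E'
from h import *
s=sense();print(s['force'],s['wrist_torque'])
cv2.imwrite('pics/w7.png',get_image('wrist')[:,:,::-1])
E
```

```text
[-1.0864348  -0.51489511 -6.41968186] [-0.04632925 -0.01518578 -0.00112144]
```

View pics/w7.png

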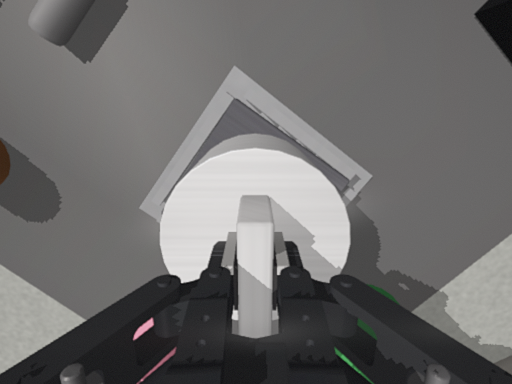

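Request:
servo_tool:
  slide:
    - [0, 0, 0]
    - [0, 0, 0]
    - [0, 0, 0]
    - [0, 0, 0]
    - [0, 0, 0]
  twist: [-0.2, -0.4, -0.5, -0.5, -0.5]
  grip: [1, 1, 1, 1, 1]

```text
time: 10.3
ee_pos: [0.5345, -0.1915, 0.1185]
tcp_rot: [0.923, 0.385, -0.0, 0.0]
force: [0.2, 0.4, -6.1]
gripper_width: 0.0149
```

Request:
servo_tool:
  slide:
    - [0, 0, 0]
    - [0, 0, 0]
    - [0, 0, 0]
    - [0, 0, 0]
    - [0, 0, 0]
  twist: [-0.2, -0.4, -0.5, -0.5, -0.5]
  grip: [1, 1, 1, 1, 1]

```text
time: 10.72
ee_pos: [0.5345, -0.1915, 0.1185]
tcp_rot: [0.912, 0.409, -0.0, 0.0]
force: [0.5, 0.2, -6.6]
gripper_width: 0.0155
```

Request:
servo_tool:
  slide:
    - [0, 0, 0]
    - [0, 0, 0]
    - [0, 0, 0]
    - [0, 0, 0]
    - [0, 0, 0]
  twist: [-0.2, -0.4, -0.5, -0.5, -0.5]
  grip: [1, 1, 1, 1, 1]

```text
time: 11.13
ee_pos: [0.5343, -0.1915, 0.1184]
tcp_rot: [0.901, 0.433, -0.0, -0.0]
force: [-0.5, -0.1, -5.9]
gripper_width: 0.0155
```

```bash
python3 - <<'E'
from h import *
s=sense();print(s['force'],s['wrist_torque'])
go([.534,-.1922,.112],.192)
E
```

```text
[-0.53761068 -0.11028093 -5.90303366] [-0.08353326  0.14733464 -0.02050143]
pos [ 0.5343 -0.1915  0.1184] yaw 0.8956 slide units [-0.018  0.005  0.16 ] twist 6.719
```

Request:
servo_tool:
  slide:
    - [0, 0, 0]
    - [0, 0, 0]
    - [0, 0, 0]
    - [0, 0, 0]
    - [0, 0, 0]
  twist: [0, 0, -0.1, -0.2, -0.2]
  grip: [1, 1, 1, 1, 1]

```text
time: 11.55
ee_pos: [0.5345, -0.1917, 0.1187]
tcp_rot: [0.897, 0.443, -0.0, 0.0]
force: [-1.2, -0.2, -5.6]
gripper_width: 0.0156
```

```bash
python3 - <<'E'
from h import *
s=sense();print(s['force'],s['wrist_torque'])
E
```

```text
[-1.24363778 -0.16831168 -5.59568543] [-0.17391899  0.19220813  0.00072647]
```

Request:
servo_tool:
  slide:
    - [0, 0, 0]
    - [0, 0, 0]
    - [0, 0, 0]
    - [0, 0, 0]
    - [0, 0, 0]
  twist: [-0.1, -0.2, -0.2, -0.2, -0.2]
  grip: [1, 1, 1, 1, 1]

```text
time: 11.97
ee_pos: [0.5347, -0.1914, 0.1187]
tcp_rot: [0.892, 0.452, 0.0, 0.0]
force: [0.8, 0.5, -5.0]
gripper_width: 0.0153
```

```bash
python3 - <<'E'
from h import *
s=sense();print(s['force'],s['wrist_torque'])
E
```

```text
[ 0.79492795  0.52500033 -5.03142206] [-0.00772262  0.08630917 -0.02777027]
```

Request:
servo_tool:
  slide:
    - [0, 0, 0]
    - [0, 0, 0]
    - [0, 0, 0]
    - [0, 0, 0]
    - [0, 0, 0]
  twist: [-0.1, -0.2, -0.2, -0.2, -0.2]
  grip: [1, 1, 1, 1, 1]

```text
time: 12.38
ee_pos: [0.5347, -0.1915, 0.1186]
tcp_rot: [0.887, 0.461, 0.0, 0.0]
force: [0.5, 0.8, -4.7]
gripper_width: 0.0152
```

```bash
python3 - <<'E'
from h import *
s=sense();print(s['force'],s['wrist_torque'])
E
```

```text
[ 0.47703236  0.75463119 -4.71418366] [ 0.03598147 -0.03156543 -0.04696254]
```

Request:
servo_tool:
  slide:
    - [0, 0, 0]
    - [0, 0, 0]
    - [0, 0, 0]
    - [0, 0, 0]
    - [0, 0, 0]
  twist: [-0.1, -0.2, -0.2, -0.2, -0.2]
  grip: [1, 1, 1, 1, 1]

```text
time: 12.8
ee_pos: [0.5346, -0.1917, 0.1188]
tcp_rot: [0.883, 0.47, 0.0, 0.0]
force: [-0.6, 0.9, -1.8]
gripper_width: 0.0154
```

```bash
python3 - <<'E'
from h import *
s=sense();print(s['force'],s['wrist_torque'])
E
```

```text
[-0.58718991  0.87662307 -1.78466081] [ 0.04678631  0.07175407 -0.00834298]
```

Request:
servo_tool:
  slide:
    - [0, 0, 0]
    - [0, 0, 0]
    - [0, 0, 0]
    - [0, 0, 0]
    - [0, 0, 0]
  twist: [-0.1, -0.2, -0.3, -0.3, -0.3]
  grip: [1, 1, 1, 1, 1]

```text
time: 13.22
ee_pos: [0.5345, -0.1916, 0.1185]
tcp_rot: [0.875, 0.484, -0.0, 0.0]
force: [-0.1, 0.7, -3.1]
gripper_width: 0.0148
```

```bash
python3 - <<'E'
from h import *
s=sense();print(s['force'],s['wrist_torque'])
E
```

```text
[-0.14476453  0.71136833 -3.13668991] [0.05738818 0.00586373 0.01107055]
```

Request:
servo_tool:
  slide:
    - [0, 0, 0]
    - [0, 0, 0]
    - [0, 0, 0]
    - [0, 0, 0]
    - [0, 0, 0]
  twist: [-0.1, -0.2, -0.2, -0.2, -0.2]
  grip: [1, 1, 1, 1, 1]

```text
time: 13.63
ee_pos: [0.5345, -0.1916, 0.1185]
tcp_rot: [0.87, 0.493, 0.0, 0.0]
force: [-0.9, 0.7, -2.1]
gripper_width: 0.0151
```

```bash
python3 - <<'E'
from h import *
s=sense();print(s['force'],s['wrist_torque'])
E
```

```text
[-0.93105747  0.70060462 -2.08503712] [0.02540841 0.03982865 0.04039341]
```

Request:
servo_tool:
  slide:
    - [0, 0, 0]
    - [0, 0, 0]
    - [0, 0, 0]
    - [0, 0, 0]
    - [0, 0, 0]
  twist: [-0.1, -0.2, -0.2, -0.2, -0.2]
  grip: [1, 1, 1, 1, 1]

```text
time: 14.05
ee_pos: [0.5345, -0.1915, 0.1185]
tcp_rot: [0.865, 0.502, 0.0, 0.0]
force: [-0.0, 0.6, -2.9]
gripper_width: 0.0153
```

```bash
python3 - <<'E'
from h import *
s=sense();print(s['force'],s['wrist_torque'])
E
```

```text
[-0.0135502   0.61432356 -2.85510521] [-0.02962696 -0.02578934  0.05509083]
```

Request:
servo_tool:
  slide:
    - [0, 0, -0.05]
    - [0, 0, -0.1]
    - [0, 0, -0.1]
    - [0, 0, -0.1]
    - [0, 0, -0.1]
  twist: [0, 0, 0, 0, 0]
  grip: [1, 1, 1, 1, 1]

```text
time: 14.47
ee_pos: [0.5346, -0.1915, 0.1226]
tcp_rot: [0.865, 0.502, 0.0, 0.0]
force: [0.0, 0.3, -3.0]
gripper_width: 0.0151
```

```bash
python3 - <<'E'
from h import *
s=sense();print(s['force'],s['wrist_torque'])
go([.534,-.1922,.112],.192)
E
```

```text
[ 0.03481013  0.26416214 -2.99456348] [ 0.04522418 -0.00119375  0.02027694]
pos [ 0.5346 -0.1915  0.1226] yaw 1.0525 slide units [-0.021 -0.004  0.265] twist 8.217
```

Request:
servo_tool:
  slide:
    - [0, 0, -0.05]
    - [0, 0, -0.1]
    - [0, 0, -0.15]
    - [0, 0, -0.15]
    - [0, 0, -0.15]
  twist: [0, 0, 0, 0, 0]
  grip: [1, 1, 1, 1, 1]

```text
time: 14.88
ee_pos: [0.5346, -0.1915, 0.1288]
tcp_rot: [0.865, 0.502, 0.0, 0.0]
force: [-0.7, 0.6, -2.8]
gripper_width: 0.0152
```

Request:
servo_tool:
  slide:
    - [0, 0, -0.05]
    - [0, 0, -0.1]
    - [0, 0, -0.2]
    - [0, 0, -0.2]
    - [0, 0, -0.2]
  twist: [0, 0, 0, 0, 0]
  grip: [1, 1, 1, 1, 1]

```text
time: 15.3
ee_pos: [0.5347, -0.1916, 0.1369]
tcp_rot: [0.865, 0.502, 0.0, 0.0]
force: [0.1, 0.1, -3.7]
gripper_width: 0.0148
```

```bash
python3 - <<'E'
from h import *
s=sense();print(s['force'],s['wrist_torque'])
cv2.imwrite('pics/s8.png',cv2.resize(get_image('scene')[160:280,130:280,::-1],None,fx=4,fy=4,interpolation=cv2.INTER_CUBIC))
E
```

```text
[ 0.10769487  0.07219251 -3.65796635] [ 0.05147715 -0.00726681  0.00244135]
```

View pics/s8.png

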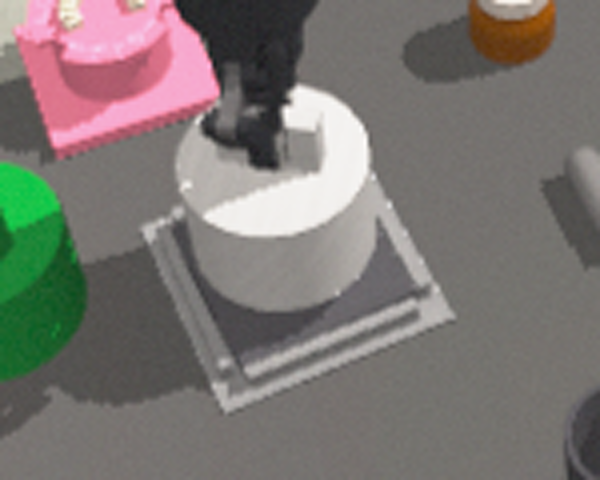

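Request:
servo_tool:
  slide:
    - [0, 0, -0.2]
    - [0, 0, -0.5]
    - [0, 0, -0.8]
    - [0, 0, -1.0]
    - [0, 0, -1.1]
  twist: [0, 0, 0, 0, 0]
  grip: [1, 1, 1, 1, 1]

```text
time: 15.77
ee_pos: [0.5361, -0.1923, 0.1837]
tcp_rot: [0.865, 0.502, 0.001, 0.002]
force: [0.0, -0.3, -3.3]
gripper_width: 0.0152
```

Request:
servo_tool:
  slide:
    - [0, 0, -0.3]
    - [0, 0, -0.7]
    - [0, 0, -1.1]
    - [0, 0, -1.5]
    - [0, 0, -1.7]
  twist: [0, 0, 0, 0, 0]
  grip: [1, 1, 1, 1, 1]

```text
time: 16.18
ee_pos: [0.5355, -0.192, 0.2516]
tcp_rot: [0.865, 0.502, 0.001, 0.002]
force: [0.7, 0.6, -1.5]
gripper_width: 0.0153
```

```bash
python3 - <<'E'
from h import *
s=sense();print(s['force'],s['joint_pos'])
cv2.imwrite('pics/s9.png',get_image('scene')[:,:,::-1])
go([.560,.2426,.25],1.05)
E
```

```text
[ 0.65936998  0.56125523 -1.51026861] [-4.67627239e-01  8.80498094e-02  1.74148403e+00 -6.43602735e-06
  1.30822696e+00  5.06498074e-02]
pos [ 0.5361 -0.1923  0.2527] yaw 1.0525 slide units [ 9.741 -4.868  0.042] twist 0.024
```

View pics/s9.png

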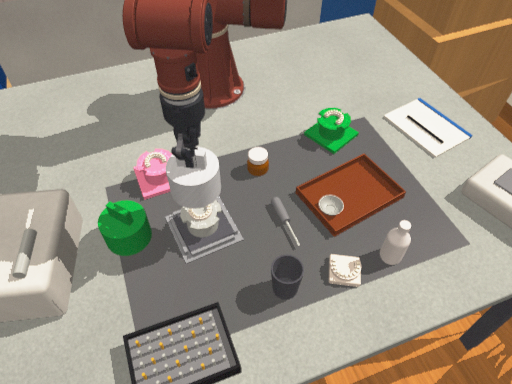

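Request:
servo_tool:
  slide:
    - [0.4, -0.2, 0]
    - [1.1, -0.55, 0]
    - [1.8, -0.9, 0]
    - [2.5, -1.25, 0]
    - [3.2, -1.6, 0]
  twist: [0, 0, 0, 0, 0]
  grip: [1, 1, 1, 1, 1]

```text
time: 16.65
ee_pos: [0.5416, -0.0473, 0.2477]
tcp_rot: [0.865, 0.502, -0.0, -0.0]
force: [0.1, 0.7, -2.6]
gripper_width: 0.0152
```

Request:
servo_tool:
  slide:
    - [0.7, -0.35, 0]
    - [1.4, -0.7, 0]
    - [2.1, -1.05, 0]
    - [2.8, -1.4, 0]
    - [3.5, -1.75, 0]
  twist: [0, 0, 0, 0, 0]
  grip: [1, 1, 1, 1, 1]

```text
time: 17.07
ee_pos: [0.5501, 0.1092, 0.2477]
tcp_rot: [0.865, 0.502, -0.001, -0.0]
force: [0.2, -0.2, -3.1]
gripper_width: 0.0149
```

Request:
servo_tool:
  slide:
    - [0.7, -0.35, 0]
    - [1.4, -0.7, 0]
    - [2.1, -1.05, 0]
    - [2.7, -1.35, 0]
    - [3.0, -1.5, 0]
  twist: [0, 0, 0, 0, 0]
  grip: [1, 1, 1, 1, 1]

```text
time: 17.48
ee_pos: [0.5574, 0.2448, 0.2476]
tcp_rot: [0.864, 0.503, -0.0, -0.001]
force: [0.7, 0.4, -3.0]
gripper_width: 0.0153
```

Request:
servo_tool:
  slide:
    - [0, 0, 0.1]
    - [0, 0, 0.3]
    - [0, 0, 0.7]
    - [0, 0, 0.9]
    - [0, 0, 1.0]
  twist: [0, 0, 0, 0, 0]
  grip: [1, 1, 1, 1, 1]

```text
time: 17.9
ee_pos: [0.5566, 0.2396, 0.2054]
tcp_rot: [0.865, 0.502, -0.003, -0.0]
force: [-0.7, -0.3, -2.6]
gripper_width: 0.015
```

```bash
python3 - <<'E'
from h import *
s=sense();print(s['force'],s['joint_pos'])
cv2.imwrite('pics/s10.png',cv2.resize(get_image('scene')[100:290,160:420,::-1],None,fx=3,fy=3))
cv2.imwrite('pics/w10.png',get_image('wrist')[:,:,::-1])
go([.560,.2426,.12],1.05)
E
```

```text
[-0.67372379 -0.26896875 -2.64938339] [ 2.91014614e-01  2.13400772e-01  1.68914743e+00 -7.13545078e-04
  1.24459737e+00  8.11191433e-01]
pos [0.5572 0.2401 0.2066] yaw 1.051 slide units [0.095 0.034 2.165] twist 0.009
```

View pics/s10.png

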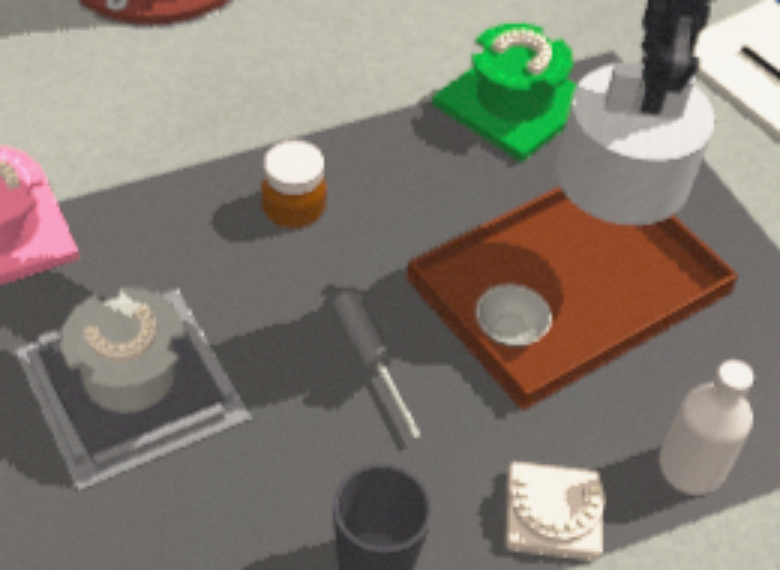

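View pics/w10.png

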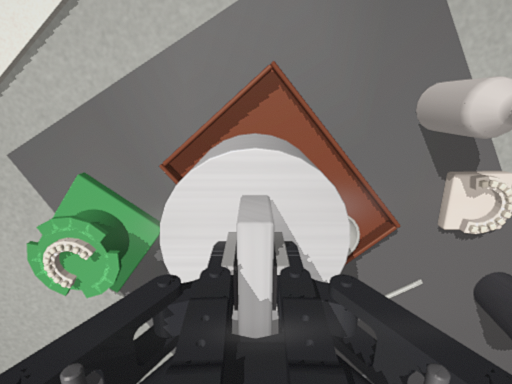

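```bash
python3 - <<'E'
from h import *
c=ray('wrist',[(273,64),(162,166),(398,224)],.026)[:,:2];print(c)
print(np.linalg.norm(c[0]-c[1]),np.linalg.norm(c[0]-c[2]))
ctr=(c[1]+c[2])/2; e=c[0]-c[2]; e/=np.linalg.norm(e); print(ctr,e,'target',ctr+.045*e,np.degrees(np.arctan2(-e[0],e[1])))
E
```

```text
[[0.62809367 0.32745524]
 [0.47260236 0.29765578]
 [0.67217795 0.10384653]]
0.15832105384190534 0.2279128749116451
[0.57239015 0.20075116] [-0.19342601  0.98111487] target [0.56368598 0.24490133] 11.152790031842375
```

Request:
servo_tool:
  slide:
    - [0.06, 0.0, 0.1]
    - [0.12, 0.0, 0.4]
    - [0.12, 0.0, 0.8]
    - [0.12, 0.0, 1.2]
    - [0.12, 0.0, 1.4]
  twist: [0, 0, 0, 0, 0]
  grip: [1, 1, 1, 1, 1]

```text
time: 18.42
ee_pos: [0.5596, 0.2455, 0.1501]
tcp_rot: [0.865, 0.502, -0.001, -0.0]
force: [-0.4, -0.7, -3.9]
gripper_width: 0.0154
```

Request:
servo_tool:
  slide:
    - [0, 0.0, 0.2]
    - [0, 0.0, 0.5]
    - [0, 0.0, 0.75]
    - [0, 0.0, 0.9]
    - [0, 0.0, 0.9]
  twist: [0, 0, 0, 0, 0]
  grip: [1, 1, 1, 1, 1]

```text
time: 18.83
ee_pos: [0.5593, 0.2454, 0.1144]
tcp_rot: [0.865, 0.502, -0.002, -0.0]
force: [-1.5, -0.3, -3.0]
gripper_width: 0.0156
```

```bash
python3 - <<'E'
from h import *
s=sense();print(s['force'])
cv2.imwrite('pics/w11.png',get_image('wrist')[:,:,::-1])
go([.561,.2435,.099],1.05)
E
```

```text
[-1.46742741 -0.3314539  -2.95662734]
pos [0.5599 0.2456 0.1154] yaw 1.0525 slide units [-0.031  0.05   0.411] twist 0.023
```

View pics/w11.png

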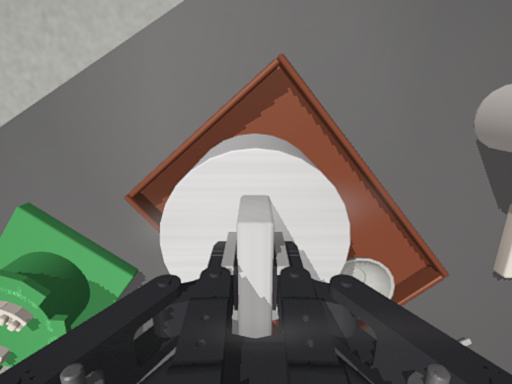

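Request:
servo_tool:
  slide:
    - [0, 0, 0.1]
    - [0, 0, 0.2]
    - [0, 0, 0.25]
    - [0, 0, 0.3]
    - [0, 0, 0.3]
  twist: [0, 0, 0, 0, 0]
  grip: [1, 1, 1, 1, 1]

```text
time: 19.3
ee_pos: [0.5603, 0.2457, 0.1041]
tcp_rot: [0.865, 0.502, -0.0, -0.0]
force: [0.5, -0.1, -3.3]
gripper_width: 0.0148
```

Request:
servo_tool:
  slide:
    - [0, 0, 0.03]
    - [0, 0, 0.06]
    - [0, 0, 0.06]
    - [0, 0, 0.06]
    - [0, 0, 0.06]
  twist: [0, 0, 0, 0, 0]
  grip: [1, 1, 1, 1, 1]

```text
time: 19.72
ee_pos: [0.5606, 0.2458, 0.1022]
tcp_rot: [0.865, 0.502, 0.0, 0.0]
force: [-1.2, 0.1, -3.6]
gripper_width: 0.0152
```

Request:
servo_tool:
  slide:
    - [0, 0, 0.02]
    - [0, 0, 0.04]
    - [0, 0, 0.04]
    - [0, 0, 0.04]
    - [0, 0, 0.04]
  twist: [0, 0, 0, 0, 0]
  grip: [1, 1, 1, 1, 1]

```text
time: 20.13
ee_pos: [0.5606, 0.2458, 0.1005]
tcp_rot: [0.865, 0.502, -0.0, 0.0]
force: [-0.1, 0.2, -2.3]
gripper_width: 0.015
```

Request:
servo_tool:
  slide:
    - [0, 0, 0.02]
    - [0, 0, 0.04]
    - [0, 0, 0.04]
    - [0, 0, 0.04]
    - [0, 0, 0.04]
  twist: [0, 0, 0, 0, 0]
  grip: [1, 1, 1, 1, 1]

```text
time: 20.55
ee_pos: [0.5607, 0.2459, 0.0991]
tcp_rot: [0.865, 0.502, 0.0, 0.0]
force: [-0.6, 0.0, -1.9]
gripper_width: 0.0152
```

Request:
servo_tool:
  slide:
    - [0, 0, 0.01]
    - [0, 0, 0.02]
    - [0, 0, 0.02]
    - [0, 0, 0.02]
    - [0, 0, 0.02]
  twist: [0, 0, 0, 0, 0]
  grip: [1, 1, 1, 1, 1]

```text
time: 20.97
ee_pos: [0.5607, 0.2459, 0.099]
tcp_rot: [0.865, 0.502, 0.0, -0.0]
force: [-3.8, -0.2, 5.3]
gripper_width: 0.0154
```

Request:
servo_tool:
  slide:
    - [0, 0, 0]
    - [0, 0, 0]
    - [0, 0, 0]
    - [0, 0, 0]
    - [0, 0, 0]
  twist: [0, 0, 0, 0, 0]
  grip: [0.8, 0.7, 0.6, 0.5, 0.5]

```text
time: 21.38
ee_pos: [0.5606, 0.2457, 0.0978]
tcp_rot: [0.865, 0.502, -0.0, -0.0]
force: [-0.0, -0.1, -0.7]
gripper_width: 0.0424
```

Request:
servo_tool:
  slide:
    - [0, 0, 0]
    - [0, 0, -0.1]
    - [0, 0, -0.3]
    - [0, 0, -0.6]
    - [0, 0, -0.9]
  twist: [0, 0, 0, 0, 0]
  grip: [0.4, 0.4, 0.4, 0.4, 0.4]

```text
time: 21.8
ee_pos: [0.5607, 0.2458, 0.1354]
tcp_rot: [0.865, 0.502, 0.0, 0.0]
force: [-0.1, -0.4, -0.5]
gripper_width: 0.0512
```

Request:
servo_tool:
  slide:
    - [0, 0, -0.5]
    - [0, 0, -1.0]
    - [0, 0, -1.6]
    - [0, 0, -2.2]
    - [0, 0, -2.5]
  twist: [0, 0, 0, 0, 0]
  grip: [0.4, 0.4, 0.4, 0.4, 0.4]

```text
time: 22.22
ee_pos: [0.5627, 0.2465, 0.2399]
tcp_rot: [0.865, 0.502, 0.004, 0.001]
force: [2.5, 0.3, 1.1]
gripper_width: 0.0512
```

Request:
servo_tool:
  slide:
    - [-0.5, 0, -0.3]
    - [-1.0, 0, -0.6]
    - [-1.5, 0, -0.8]
    - [-2.0, 0, -0.8]
    - [-2.0, 0, -0.8]
  twist: [0, 0, 0, 0, 0]
  grip: [0.4, 0.4, 0.4, 0.4, 0.4]

```text
time: 22.63
ee_pos: [0.5201, 0.1742, 0.2677]
tcp_rot: [0.865, 0.502, 0.0, 0.001]
force: [0.6, -0.2, -0.5]
gripper_width: 0.0514
```

```bash
python3 - <<'E'
from h import *
s=sense();print(s['force'],s['ee_pos'])
cv2.imwrite('pics/s12.png',cv2.resize(get_image('scene')[90:310,90:420,::-1],None,fx=2.4,fy=2.4))
cv2.imwrite('pics/w12.png',get_image('wrist')[:,:,::-1])
cv2.imwrite('pics/t12.png',cv2.resize(get_image('top')[90:320,90:420,::-1],None,fx=2.4,fy=2.4))
for c in('top','scene','wrist'):
  for n in('hood','drum','dish','cradle'):
    for d in landmark_of(c,n)[:3]: print(c,n,round(d['confidence'],2),np.round(wpt(c,d['point']),4))
E
```

```text
[ 0.64838576 -0.18447461 -0.54568041] [0.52011589 0.17418431 0.26768593]
top hood 0.73 [0.564  0.2402 0.0028]
top drum 0.93 [0.3452 0.2613 0.0008]
top drum 0.87 [ 0.5341 -0.1935  0.0025]
top drum 0.79 [ 0.3285 -0.2572 -0.002 ]
top dish 0.92 [0.6004 0.1257 0.0054]
top cradle 0.46 [0.5731 0.1955 0.0008]
scene hood 0.83 [0.5609 0.2485 0.0021]
scene hood 0.7 [ 0.4886 -0.3667  0.0037]
scene drum 0.95 [ 0.3318 -0.2562 -0.0031]
scene drum 0.85 [ 0.5335 -0.1901  0.0058]
scene drum 0.78 [ 0.3474  0.2628 -0.0025]
scene dish 0.92 [0.5988 0.1258 0.004 ]
wrist hood 0.94 [0.557  0.2439 0.0015]
wrist drum 0.94 [ 0.3476  0.2684 -0.0043]
wrist drum 0.8 [ 0.5371 -0.1905  0.0043]
wrist drum 0.57 [ 0.7531 -0.0641 -0.0072]
wrist cradle 0.53 [0.5586 0.2432 0.1052]
```

View pics/s12.png

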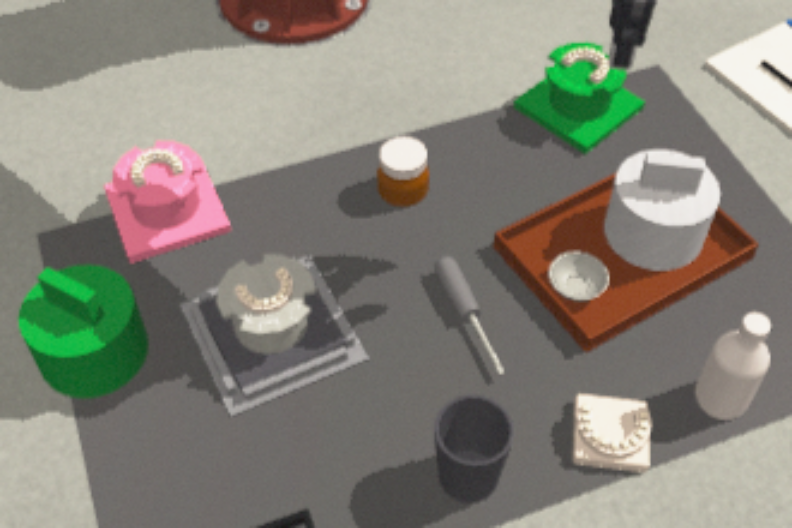

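View pics/t12.png

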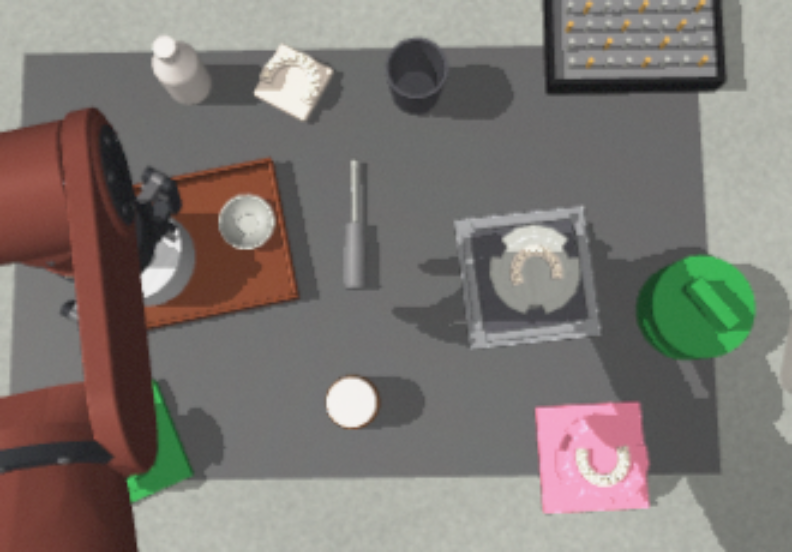

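The scene view (enlarged) shows the hood standing mouth down at about (660,210) in the tray, clear of the dish at (578,275). The drum sits flat in its cradle at about (270,310), and the gripper is clear of everything.

```bash
python3 -c "
from bench import *
print(hand_in(), sense()['time'])"
```

```text
the job is handed in; nothing more can be done
the job is handed in; nothing more can be done
```

The hood is off the drum and stands mouth down on the floor of the brown tray. The drum is still in its cradle. I handed the job in at about 23 s, against the 61 s limit.

- **Finding the release:** I gripped the bar handle, raised the hood 6.5 mm (load about 6.5 N) and turned it anticlockwise. The load began to fall at about 0.70 rad. By about 0.79 rad it was down to the hood alone, 2 to 3 N.
- **Lifting:** I turned on to about 0.86 rad and lifted in small steps. The load stayed near 3 N, and the picture at 25 mm up showed the drum's foot flat in the cradle.
- **Setting down:** I lowered the hood until it touched the tray floor. The force rose to +5 N at the height calculated for mouth-on-floor. Only then did I let go and back off.

**Last checks:** The networks placed the hood at about (0.56, 0.244), with its mouth at z of 2 to 3 mm. The true floor height is 5 mm, so that is within their error. The drum was found at (0.534, -0.192), z of 3 to 6 mm, which matches its place in the cradle. The dish had not moved, and the other objects look unmoved in the pictures.

Two "cradle" detections in the tray area (confidence about 0.5) were false. The two estimates of the tray centre differed by about 5 mm, well inside the clearance there.

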